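Load a box section in the hold-down clamp and latch the lever

ROBOT

A 6-joint arm with a two-finger parallel gripper is mounted at the origin on the work surface. World frame = base frame: x ahead of the robot, y to its left, z up, the work surface at z = 0. Lengths are in m, angles in rad, forces in N, time in s.
With the tool pointing down it reaches from about 0.3 to 0.825 m from the base axis. Payload 5.4 kg.
Tool frame: the origin (TCP) lies midway between the tips of the shut fingers; the grasp point (between the pads) lies 19 mm behind it (hold_point_z is the distance from the TCP to the grasp point, in m); z points along the fingers, y is the line along which they close (so a half turn about z gives the same grasp; the last joint's range is limited). The gripper opens to 92 mm and grips with 3 to 60 N. Pads are 20 mm wide; open, the fingers measure 128 mm over their backs; the gripper's body (75 mm by 189 mm) begins 69 mm behind the grasp point.
Start: joints at [1.032, 0.158, 1.597, -0, 1.386, -0.21], TCP at [0.186, 0.544, 0.215] pointing down, gripper open.
Joint ranges: [-2.91, 2.91], [-0.94, 2.29], [0.18, 2.7], [-1.29, 4.43], [0.17, 2.64], [-3, 3]. Speed limits (rad/s): [2.57, 2.57, 3.14, 3.14, 3.14, 3.14].

INTERFACE

Orientations are given as a unit quaternion [x, y, z, w].
In Python, from rig import * gives the robot as it stands. Calls block until the motion is done:
- goto(position, orientation): joint-space move of the TCP to a pose.
- move_l(position, attitude=None, v=0.15): straight line of the TCP; attitude=None keeps the orientation; v is the mean speed in m/s.
- goto_joints(angles): joint-space move.
- move_gripper(opening, f_grip=None): opening from 0.0 (shut) to 1.0 (fully open); f_grip is the grip in N (None keeps the last); returns when the fingers have stopped.
- pause(seconds).
- solve_ik(position, orientation): joint angles nearest the present ones, or None.
- snapshot(name): name is "scene" or "top" or "wrist"; returns the picture (400x640x3 uint8, red, green, blue); there is no depth.
- camera_info(name): a dict with "fx", "fy", "cx", "cy" (pixels), "k1" (the pictures are not rectified: a ray, as slopes to the right and down, at radius r is drawn at 1 + k1 r^2 times it, then the intrinsics apply), "R" (3x3) and "t" (3): a world point X has camera coordinates R X + t; the wrist camera has in their place "tool_from_camera" (4x4, takes a point from camera to tool coordinates, whose origin is the TCP and whose axes are the flange's). Camera axes: x right, y down, z forward; pixel columns grow to the right and rows downward; lengths in m; the calibration is good to about 2 mm. A picture is of the moment at which its call begins: read the wrist's pose just before it. camera_info takes no time and is no camera call.
A pose or a line that the arm cannot do raises MotionError and nothing moves.
- hand_in(): hands the job in; it is judged then, once.
Readings, each from a call of its own:
- current_time(): time.
- current_qpos(): joint angles.
- current_joint_velocities(): joint speeds.
- current_joint_efforts(): joint torques, N m.
- current_tool_pos(): TCP position.
- current_ee_rot(): TCP orientation.
- current_force(): force on the tool from outside, world axes, zero at the start.
- current_ft_torque(): the same for the moment, N m.
- current_finger_gap(): opening from 0.0 (shut) to 1.0 (fully open).
- current_grip_force(): force on a finger pad.
Only numpy, scipy, OpenCV 4.12 (cv2) and the standard library are available. Lean on these libraries where they do the work, as an engineer would, in place of code of your own. Each camera call takes 0.05 s, during which the arm holds its last target. There are 200 camera calls.

TASK

Lay the yellow box section in the clamp's channel from its open end and push it along under the raised lever until it is fully home against the red end stop. Then press the sprung lever down until the catch clicks and holds it, so that the foot grips the section, and let go; feel for the click and do not force the lever against the stop beyond it. Leave the other things on the bench where they are.

Things in the scene. Friction and masses are not known exactly. Their poses are not given: they have to be found in the camera images.
- clamp: bench hold-down clamp, fixed: navy base plate 230 x 270 x 20 mm (spans x -90..140, y -90..180 in its frame). Origin on the table under the middle of the work channel, which runs along its y axis at x = 0: floor 20 mm above the table, 46 mm wide, between steel rails 8 mm thick and 10 mm high from y = -70 to 180.
- clamp_mouth (a point): middle of the channel's floor at its open end (y = 180 mm in the clamp's frame), where the section can be laid in clear of the lever and then pushed along; axes as the clamp's
- clamp_stop (a point): middle of the face of the red end stop (y = -65 mm in the clamp's frame, 40 mm above the table; the stop is 50 mm wide, its top 55 mm above the table); the section's end must meet it; axes as the clamp's
- lever: sprung steel clamp lever, 24 mm wide, 12 mm thick, reaching 260 mm from its hinge along its own -x, in the plane y = 0 of the clamp. Origin on the hinge axis (clamp's x 100, z 100 mm; axis parallel to y), between two navy posts. Starts 0.70 rad (40 degrees) above level, grip end up; let go too early, it springs back there. The catch holds it near level
- catch_tower (a point): mark on the navy catch tower (clamp x -65, y -64, z 172 mm), whose sprung brass bolt holds the lever. The bolt's height changes and is not reported: it clicks within 0.1 rad of level. Force at the grip: 4 to 9 N, up to 12 to 20 N as the bolt is pushed aside, less again over 10 to 15 mm, click, then 10 N; a solid stop 6 mm past the click. Over 60 N on the lever breaks it
- lever_grip (a point): middle of the top face of the orange grip at the lever's free end (grip 70 mm along the lever, 32 mm wide, 24 mm thick; this point is 225 mm from the hinge axis and 12 mm above the lever's mid-plane); about 90 to 135 mm above the table when caught, about 255 mm when raised
- foot: round black rubber pressing foot, 28 mm across, on a sprung spindle under the lever 100 mm from its hinge; it comes down on the channel at y = 0 of the clamp and gives up to 30 mm with 3 to 12 N. Origin on the lever's mid-plane on the spindle axis, 53 mm above the foot's face; z along the spindle. Raised, it hangs about 120 mm above the table
- tube: the work: yellow steel box-section offcut with black end caps, 140 mm long (its x axis), 40 x 40 mm, about 0.4 kg, lying on the bench. Origin at the centre of its underside
- tube_mid (a point): centre of the yellow box section; when it lies home in the channel against the end stop, this is at y = +5 mm and 40 mm high in the clamp's frame
- angle: bystander: bare grey angle-iron offcut, 140 mm long, 40 mm wide and high, lying near the yellow section; the two change places. Leave alone
- wrench: bystander: steel spanner, 200 mm, flat on the bench
- gclamp: bystander: blue G-clamp lying flat, 160 x 140 mm
- vise: bystander: blue drill vice with a black handle, 190 mm
- tin: bystander: green tin, 72 mm across, 110 mm high, standing
Not all that is in view belongs to the job. Leave any green look-alike of the tube alone.

How it is judged:
On the way, in this order (a step that is already met when the one before it is completed fails the run):
1. the section lies home in the channel against the end stop, the lever still raised (y of tube_mid in the frame of clamp between -0.003 and 0.01 m and x of tube_mid in the frame of clamp between -0.008 and 0.008 m and z of tube_mid in the frame of clamp between 0.035 and 0.045 m and angle between the x axis of tube and the y axis of clamp, either way round below 0.12 rad and z of lever_grip in the frame of clamp above 0.2 m), for 0.2 s.
2. the lever is down, held by the catch alone, with its foot on the section (z of lever_grip in the frame of clamp below 0.145 m and contact force between lever and the fingers below 0.2 N and contact force between lever and the arm below 0.2 N and contact force between foot and tube above 1 N), for 0.3 s.
At the end, for the whole second after the job is handed in: the section lies flat and straight in the channel (8 mm off centre, 0.12 rad) with at most 5 mm gap at the end stop; the lever is down (grip below 145 mm), held by the catch alone, the foot pressing on the section (over 1 N); all at rest (all of step 2 and y of tube_mid in the frame of clamp between -0.003 and 0.01 m and x of tube_mid in the frame of clamp between -0.008 and 0.008 m and z of tube_mid in the frame of clamp between 0.035 and 0.045 m and angle between the x axis of tube and the y axis of clamp, either way round below 0.12 rad and linear speed of tube below 0.01 m/s and angular speed of lever below 0.05 rad/s); the robot touches nothing.
It fails at once if the robot pushes on the lever with more than 60 N (contact force between lever and the fingers above 60 N or contact force between lever and the arm above 60 N).
It fails at once if another thing on the bench is moved more than 25 mm (distance of any of angle, wrench, gclamp, vise, tin from where it was at the start of the episode above 0.025 m).
It also fails if it takes over 72 s, if anything falls off the work surface, if the arm or the gripper's body presses on something with over 40 N, if the wrist force passes 120 N, or if a joint passes its speed limit or range.

## Working session

There is one attempt and no reset: what is moved stays moved. The work goes in short steps, each a Python script; the robot and the scene stay as the last script left them, time stands still between calls to the robot, and variables do not carry over. Pictures are saved under pics/ and viewed, at most 10 in all, crops included, and the job is handed in when it is done.

```bash
mkdir -p pics; python3 - <<'E'
from rig import *
import cv2,numpy as np
for n in("scene","top"):
    cv2.imwrite(f"pics/{n}0.png",cv2.cvtColor(snapshot(n),cv2.COLOR_RGB2BGR)); print(n,camera_info(n))
print(camera_info("wrist"),current_ee_rot(),current_time())
E
```

```text
scene {'fx': 435.8474375689114, 'fy': 435.8474375689114, 'cx': 316.9291660243075, 'cy': 201.56830358057377, 'k1': -0.02468183131677728, 'R': array([[-0.2550772 ,  0.96689544, -0.0069876 ],
       [ 0.83957616,  0.21789274, -0.49762901],
       [-0.47963267, -0.13280043, -0.86736183]]), 't': array([ 0.13909747, -0.3671029 ,  1.8140399 ])}
top {'fx': 402.2023065443704, 'fy': 402.2023065443704, 'cx': 319.94986345212936, 'cy': 196.09694660811024, 'k1': -0.05574477244694082, 'R': array([[-0.01641632, -0.99979433,  0.01190805],
       [-0.99218543,  0.0148158 , -0.12388933],
       [ 0.12368742, -0.0138488 , -0.99222459]]), 't': array([-0.01402313,  0.54659607,  1.19187339])}
{'fx': 328.8439203054801, 'fy': 328.8439203054801, 'cx': 319.1236555538714, 'cy': 200.66831465224436, 'k1': -0.04668053112099401, 'tool_from_camera': array([[-5.91772220e-04, -9.55281961e-01, -2.95695833e-01,
         8.42568667e-02],
       [ 9.99999788e-01, -4.84771908e-04, -4.35170947e-04,
         1.07209041e-03],
       [ 2.72365922e-04, -2.95696028e-01,  9.55282045e-01,
        -1.68839085e-01],
       [ 0.00000000e+00,  0.00000000e+00,  0.00000000e+00,
         1.00000000e+00]])} [ 1.63668153e-01  9.86515112e-01 -7.63085771e-04 -2.94578205e-04] 0.1
```

View pics/scene0.png

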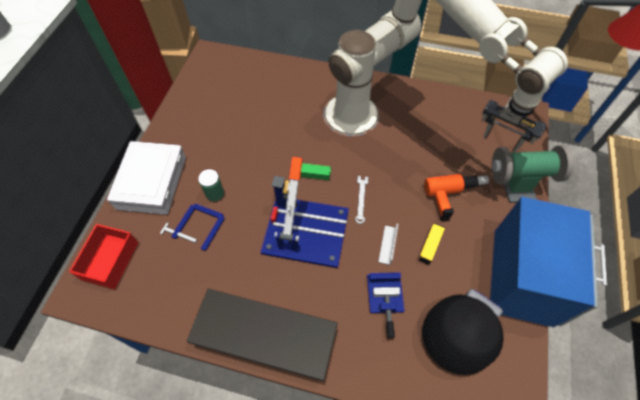

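View pics/top0.png

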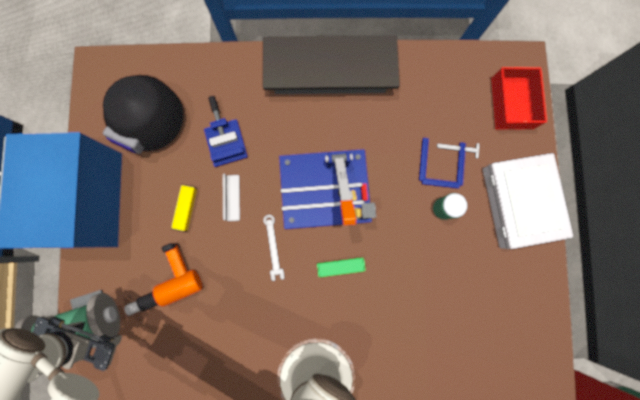

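The yellow box section is at top (183,208) / scene (432,243). The other candidates are the grey angle at top (231,197) and the green look-alike at top (341,267). Only the yellow bar with dark ends fits. The clamp is at top (325,190), with its open end to the left and the red stop at (365,192). I'll get coarse positions first, then use wrist views over the tube and the clamp mouth.

```bash
cat > h.py <<'E'
from rig import *
import cv2,numpy as np
from scipy.spatial.transform import Rotation as Ro
def shot(n,name=None):
    p,q=np.array(current_tool_pos()),current_ee_rot(); im=snapshot(n); c=camera_info(n)
    if n=="wrist":
        T=np.eye(4);T[:3,:3]=Ro.from_quat(q).as_matrix();T[:3,3]=p; T=T@c["tool_from_camera"]
        A,o=T[:3,:3],T[:3,3]
    else: A=c["R"].T; o=-A@c["t"]
    if name: cv2.imwrite(f"pics/{name}.png",cv2.cvtColor(im,cv2.COLOR_RGB2BGR))
    return im,(c,A,o)
def cast(cam,uv,z):
    c,A,o=cam; K=np.array([[c["fx"],0,c["cx"]],[0,c["fy"],c["cy"]],[0,0,1]])
    s=cv2.undistortPoints(np.float64(uv).reshape(-1,1,2),K,np.array([c["k1"],0,0,0.]))[:,0]
    d=np.c_[s,np.ones(len(s))]@A.T
    return o+d*((z-o[2])/d[:,2])[:,None]
def mask(im,h0,h1,s=120,v=50):
    h=cv2.cvtColor(im,cv2.COLOR_RGB2HSV); return cv2.inRange(h,(h0,s,v),(h1,255,255))
def blobs(m,amin=20):
    cs,_=cv2.findContours(m,cv2.RETR_EXTERNAL,cv2.CHAIN_APPROX_NONE)
    return sorted([c for c in cs if cv2.contourArea(c)>amin],key=cv2.contourArea,reverse=True)
def rect(cam,c,z):
    w=cast(cam,c[:,0],z)[:,:2]; return cv2.minAreaRect((w*1000).astype(np.float32))
def down(yaw,tilt=0):  # tool x along world direction yaw; tool z down
    R=np.array([[np.cos(yaw),np.sin(yaw),0],[np.sin(yaw),-np.cos(yaw),0],[0,0,-1]])
    return (Ro.from_matrix(R)*Ro.from_euler('y',tilt)).as_quat()
E
python3 - <<'E'
from h import *
im,cam=shot("top")
for nm,a,z in(("yellow",(22,35),.04),("red",(0,3),.055),("red2",(174,180),.055),("blue",(110,130),.02),("orange",(4,14),.25)):
    for c in blobs(mask(im,*a))[:4]: print(nm,c[:,0].mean(0),cv2.contourArea(c),rect(cam,c,z))
b=cv2.resize(im[140:280,120:400],None,fx=2.8,fy=2.8,interpolation=3); cv2.imwrite("pics/c1.png",b[...,::-1])
E
```

```text
yellow [183.21238938 207.72566372] 693.5 ((516.6052856445312, 392.0665588378906), (51.32347869873047, 139.2844696044922), 78.36514282226562)
red [518.43902439  98.54146341] 2910.5 ((850.406494140625, -655.4664306640625), (202.83102416992188, 170.1607666015625), 0.0861772820353508)
red [601.42331288 390.58895706] 830.5 ((-68.80282592773438, -855.13525390625), (220.4534454345703, 74.9714126586914), 65.03337097167969)
red [363.53333333 192.        ] 25.0 ((554.3683471679688, -153.69871520996094), (42.775474548339844, 8.332261085510254), 4.617891311645508)
blue [326.51760563 167.05985915] 2080.0 ((634.58349609375, -33.54656982421875), (101.34406280517578, 263.19110107421875), 2.7379536628723145)
blue [224.83809524 139.65714286] 905.0 ((728.7598876953125, 274.4713439941406), (141.26951599121094, 106.66926574707031), 16.058216094970703)
blue [312.25899281 217.15827338] 859.5 ((483.0007019042969, 1.0832901000976562), (52.2956657409668, 172.07064819335938), 3.813993215560913)
blue [310.70542636 196.86046512] 543.5 ((545.9818725585938, 6.425575256347656), (34.95219802856445, 170.17481994628906), 4.279623031616211)
orange [167.24212272 306.86069652] 3434.5 ((259.3076477050781, 338.6966552734375), (184.39349365234375, 266.13787841796875), 58.748111724853516)
orange [518.88839286  99.09375   ] 3389.0 ((774.66162109375, -550.8631591796875), (156.6085205078125, 189.1944580078125), 88.34706115722656)
orange [228.06238532 371.62568807] 2432.5 ((102.61320495605469, 190.9439697265625), (210.69837951660156, 138.62132263183594), 89.41275787353516)
orange [348.04       213.65333333] 302.5 ((473.08526611328125, -90.53010559082031), (70.6653060913086, 34.78141403198242), 5.029519557952881)
```

View pics/c1.png

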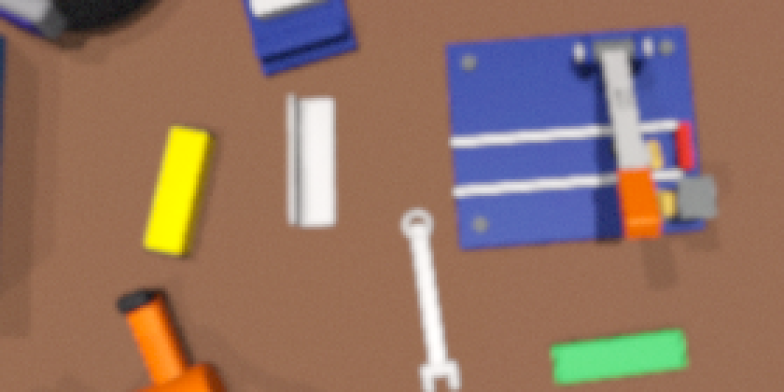

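The crop confirms it: yellow bar at crop (178,190), grey angle at (312,162), green look-alike at (620,357). The clamp's mouth is on the left at crop (453,165). Next are close wrist views of the tube and the clamp.

```bash
python3 - <<'E'
from h import *
t=[.517,.392]; yaw=np.radians(168)
goto([*t,.2],down(yaw)); im,cam=shot("wrist","w1")
for c in blobs(mask(im,22,35))[:2]: print(c[:,0].mean(0),cv2.contourArea(c),rect(cam,c,.04))
yc=np.pi/2+.07; 
goto([.545,.0,.32],down(yc)); print(current_tool_pos(),current_qpos()); im,cam=shot("wrist","w2")
print(current_time())
E
```

```text
[322.77917981 179.4384858 ] 4669.5 ((516.72900390625, 397.61627197265625), (40.09998321533203, 132.71575927734375), 77.96353912353516)
[310.5390625  18.671875 ] 1037.0 ((361.6687316894531, 419.142578125), (50.57429504394531, 20.4257755279541), 26.656362533569336)
[0.54495555 0.00095779 0.31953779] [-2.20306165e-01  3.16687572e-02  1.52790395e+00  3.81610804e-04
  1.58276937e+00 -2.92046865e-01]
3.1333
```

```bash
cd pics; python3 -c "
import cv2,numpy as np
a=[cv2.imread(f'w{i}.png') for i in(1,2)]
cv2.imwrite('w12.png',cv2.resize(np.vstack(a),(480,600)))"
```

```text
(no output)
```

View pics/w2.png

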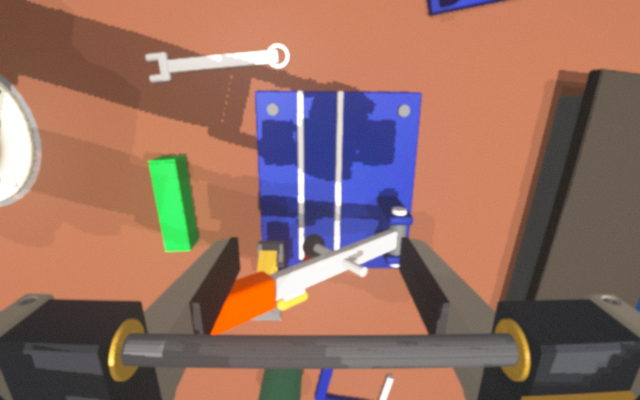

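The wrist view shows the clamp's rails at columns 300 and 340 starting at row 92, the plate's far corners at (257,92) and (421,93), and the lever over (330,265). I'll fit the rails and the plate edge to get the clamp frame.

```bash
python3 - <<'E'
from h import *
import rig
p,q=np.array(current_tool_pos()),current_ee_rot()
im,cam=shot("wrist")
g=cv2.cvtColor(im,cv2.COLOR_RGB2HSV)
rail=cv2.inRange(g,(0,0,110),(180,110,255))
L=[]
for lo,hi in((290,312),(328,352)):
    pts=[]
    for r in range(94,225):
        c=np.where(rail[r,lo:hi])[0]
        if 3<=len(c)<=10: pts.append([lo+c.mean(),r])
    w=cast(cam,pts,.03)[:,:2]; vx,vy,x0,y0=cv2.fitLine(w.astype(np.float32),cv2.DIST_HUBER,0,1e-4,1e-4).ravel()
    if vy<0: vx,vy=-vx,-vy
    print(len(pts),"end",w[0],"yaw",np.arctan2(-vx,vy),"x at y=0:",x0-vx/vy*y0); L.append((x0-vx/vy*y0,np.arctan2(-vx,vy)))
b=mask(im,105,130,120,30)
# far edge rows
pts=[[u,np.argmax(b[60:200,u]>0)+60] for u in list(range(265,292))+list(range(312,330))+list(range(350,415))]
w=cast(cam,pts,.02)[:,:2]; ef=cv2.fitLine(w.astype(np.float32),cv2.DIST_HUBER,0,1e-4,1e-4).ravel(); print("edge",ef,"yaw",np.arctan2(ef[1],ef[0]))
x0=np.mean([a for a,_ in L]); yaw=np.mean([a for _,a in L])
yd=np.array([-np.sin(yaw),np.cos(yaw)]); xd=np.array([yd[1],-yd[0]])
# mouth: intersection of channel centre line with edge
A=np.c_[yd,-ef[:2]]; s=np.linalg.solve(A,ef[2:]-[x0,0])
m=np.array([x0,0])+yd*s[0]; o=m-.18*yd
print("mouth",m,"origin",o,"yaw",yaw,"stop",o-.065*yd)
np.save("clamp.npy",[*o,yaw])
E
```

```text
131 end [0.51281099 0.09099083] yaw 0.062124327 x at y=0: 0.5183879
131 end [0.56596233 0.09479481] yaw 0.06196769 x at y=0: 0.57196075
edge [0.9976451  0.06858829 0.60154873 0.09986757] yaw 0.06864218
mouth [0.53923616 0.09558357] origin [ 0.55039728 -0.08407007] yaw 0.062046006 stop [ 0.55442768 -0.148945  ]
```

```bash
cat >> h.py <<'E'
def clamp(x,y,z):
    ox,oy,a=np.load("clamp.npy"); return [ox+x*np.cos(a)-y*np.sin(a), oy+x*np.sin(a)+y*np.cos(a), z]
def cyaw(): return np.load("clamp.npy")[2]+np.pi/2
E
python3 - <<'E'
from h import *
t=[.5167,.3976]; yaw=np.radians(168); F=lambda:np.round(current_force(),1)
goto([*t,.12],down(yaw)); move_gripper(.8); move_l([*t,.016],v=.1); print(F(),current_tool_pos())
move_gripper(.0,f_grip=35); print("gap",current_finger_gap()*92,current_grip_force(),F())
move_l([*t,.17],v=.2); print(F(),current_tool_pos())
im,cam=shot("wrist")
goto(clamp(0,.115,.13),down(cyaw())); print("gap",current_finger_gap()*92,current_tool_pos(),clamp(0,.115,.13))
im,cam=shot("wrist","w3"); print(current_time())
for c in blobs(mask(im,22,35))[:2]: print(c[:,0].mean(0),cv2.contourArea(c),rect(cam,c,.13-.016+.04))
E
```

```text
[ 0.2  0.3 -0.6] [0.51741459 0.39799213 0.01698925]
gap 39.528559926549335 35.000218749046326 [-0.  -1.3  1.7]
[-0.3  0.2 -4.5] [0.51552811 0.39704377 0.16778411]
gap 39.999459279751164 [0.5435462  0.03157137 0.13018122] [np.float64(0.5432665635209795), np.float64(0.03070864212800488), 0.13]
9.4667
[319.02067669 235.83458647] 15051.0 ((542.5718383789062, 47.96961212158203), (38.728309631347656, 101.33103942871094), 3.59869122505188)
[319.01369863 372.38356164] 597.0 ((547.4224853515625, -28.83953094482422), (38.07356643676758, 6.532472133636475), 3.5958023071289062)
```

View pics/w3.png

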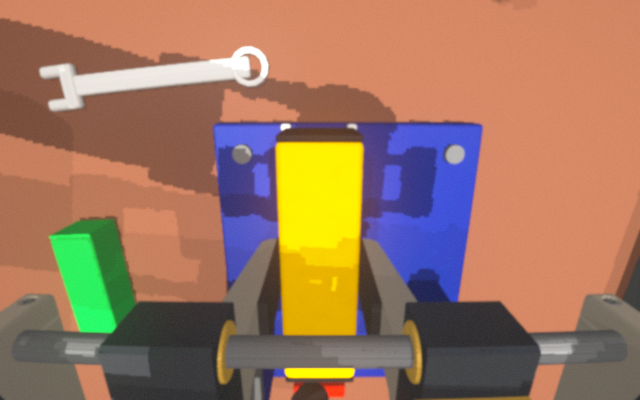

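The tube is held square in the gripper and centred over the rails (yellow from (318,140) to (318,375)). I'll lower it into the channel.

```bash
python3 - <<'E'
from h import *
F=lambda:np.round(current_force(),1)
move_l(clamp(0,.115,.055),v=.1); print(F())
for z in np.arange(.049,.0355,-.002):
    move_l(clamp(0,.115,z),v=.03); f=F(); print(z.round(3),f,np.round(current_tool_pos(),4))
    if f[2]>3: break
move_gripper(.72); print(F()); 
move_l(clamp(0,.115,.13),v=.2)
im,cam=shot("wrist","w4"); print(current_time())
for c in blobs(mask(im,22,35))[:2]: print(c[:,0].mean(0),cv2.contourArea(c),rect(cam,c,.06))
E
```

```text
[-0.9 -0.1 -3.9]
0.049 [-0.   0.2 -3.4] [0.5431 0.0307 0.0489]
0.047 [ 0.1  0.3 -3.6] [0.5432 0.0307 0.0469]
0.045 [-0.2 -0.  -3.7] [0.5431 0.0307 0.0448]
0.043 [ 0.1 -0.9 -4.1] [0.5431 0.0307 0.0428]
0.041 [ 0.2  0.1 -4.2] [0.5431 0.0307 0.0408]
0.039 [-0.3 -1.2 -3.5] [0.5431 0.0307 0.0388]
0.037 [ 1.  -0.1 -4.2] [0.5431 0.0308 0.0368]
[-0.5 -0.3 -0.7]
13.4417
[319.78417266 206.13189448] 8030.5 ((543.209228515625, 31.628154754638672), (39.11421203613281, 132.15203857421875), 3.529423475265503)
[234.5   398.375] 34.0 ((473.2995300292969, -159.7381591796875), (26.19004249572754, 2.5762338638305664), 4.801028251647949)
```

View pics/w4.png

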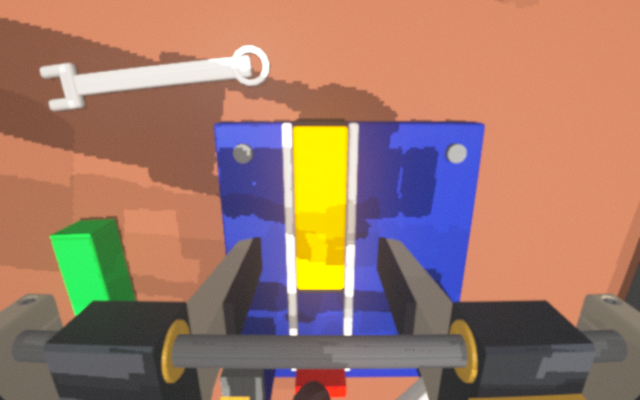

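The tube lies in the channel between the rails: yellow at (320,206), rails at 290 and 350. I'll push it home with shut fingers.

```bash
python3 - <<'E'
from h import *
a=np.load("clamp.npy")[2]; yd=np.array([-np.sin(a),np.cos(a),0])
move_l(clamp(0,.225,.13),v=.2); move_gripper(0); move_l(clamp(0,.225,.038),v=.2)
move_l(clamp(0,.11,.038),v=.08); print(np.round(current_force(),1))
for y in np.arange(.105,.068,-.0015):
    move_l(clamp(0,y,.038),v=.03); f=np.array(current_force())@yd; print(round(y,4),round(f,1),end="; ")
    if f>12: break
p=np.array(current_tool_pos()); print(p,(p-clamp(0,0,0))@yd)
move_l(clamp(0,.125,.038),v=.1); move_l(clamp(0,.125,.16),v=.2)
im,cam=shot("wrist","w5"); print(current_time())
for c in blobs(mask(im,22,35))[:2]: print(c[:,0].mean(0),cv2.contourArea(c),rect(cam,c,.06))
for c in blobs(mask(im,0,4)+mask(im,172,180))[:3]: print(c[:,0].mean(0),cv2.contourArea(c),rect(cam,c,.055))
E
```

```text
[0.2 2.7 3.1]
0.105 3.3; 0.1035 3.4; 0.102 4.2; 0.1005 4.6; 0.099 3.4; 0.0975 3.3; 0.096 3.2; 0.0945 3.6; 0.093 3.0; 0.0915 3.4; 0.09 3.6; 0.0885 3.2; 0.087 3.0; 0.0855 5.4; 0.084 11.0; 0.0825 15.8; [0.54497229 0.00171634 0.03800007] 0.08595771629008332
22.8167
[319.13483146 284.75280899] 129.5 ((546.5476684570312, -39.743980407714844), (3.7995266914367676, 46.80497741699219), 3.5998451709747314)
```

View pics/w5.png

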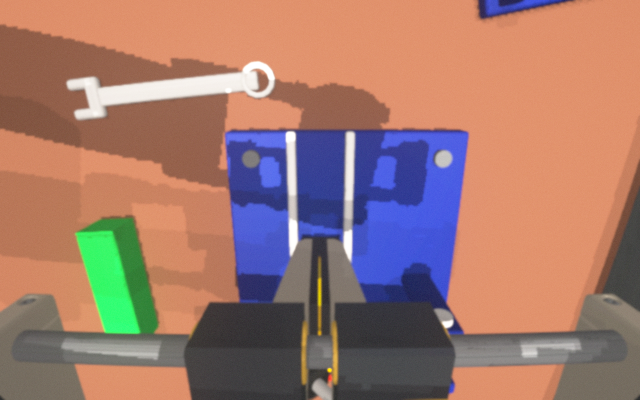

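The push force rose sharply (3 to 16 N) at TCP y≈85.5 mm in the clamp frame. With the roughly 10 mm finger half-width, that puts the tube end at 75 mm, so it is home. In the picture the fingers hide the tube. Next I'll press the lever along its arc, with the tool tilted away from the catch tower.

```bash
cat >> h.py <<'E'
TILT=-0.25
def arc(th,r=.235,up=0.):
    return clamp(.1-r*np.cos(th)+.012*np.sin(th)+.018+up*np.sin(th), .002, .1+r*np.sin(th)+.012*np.cos(th)+up*np.cos(th))
def qp(): return down(cyaw(),TILT)
E
python3 - <<'E'
from h import *
move_l(clamp(0,.13,.33),v=.3)
im,cam=shot("top")
for nm,m,z in(("y",mask(im,22,35),.06),("r",mask(im,0,3)+mask(im,174,180),.055)):
  for c in blobs(m,8)[:5]: print(nm,c[:,0].mean(0),cv2.contourArea(c),rect(cam,c,z))
goto(arc(.72,up=.05),qp()); print(np.round(current_force(),1),current_qpos(),current_time())
move_l(arc(.75,up=.004),v=.1)
th=.73;fm=0;n=0
while th>-.1:
    move_l(arc(th),v=.1 if th>.26 else .03); f=current_force()[2]; print(f"{th:.3f} {f:.1f}",end="; ")
    if th<.3:
        fm=max(fm,f)
        if fm>11 and f<fm-3: break
    if f>30: break
    th-=.035 if th>.26 else .006
print(current_tool_pos(),current_time())
E
```

```text
y [327.484375 195.09375 ] 260.0 ((545.1889038085938, -44.92372131347656), (39.95494842529297, 67.2412109375), 6.803168296813965)
y [356.36585366 192.34146341] 100.5 ((550.8805541992188, -127.36904907226562), (36.0444450378418, 36.2093391418457), 89.13509368896484)
y [358.15384615 212.23076923] 9.5 ((493.7461853027344, -134.5851287841797), (5.963327407836914, 17.89610481262207), 88.39420318603516)
r [518.2027027   99.37837838] 2919.0 ((848.9832153320312, -656.1246337890625), (206.3061065673828, 173.53900146484375), 0.018935639411211014)
r [602.04848485 390.58787879] 841.5 ((-69.24174499511719, -854.6731567382812), (220.43714904785156, 74.81219482421875), 64.64197540283203)
r [364.47058824 192.02941176] 28.0 ((552.8716430664062, -155.69424438476562), (45.70170211791992, 10.529613494873047), 2.36297345161438)
[ 0.3 -0.   0.6] [-0.23601389 -0.00629521  1.62230757 -0.23847821  1.4566225  -0.27878134] 24.1583
0.730 -0.3; 0.695 -0.2; 0.660 2.4; 0.625 1.7; 0.590 2.0; 0.555 3.1; 0.520 2.4; 0.485 2.4; 0.450 2.7; 0.415 2.2; 0.380 2.3; 0.345 3.5; 0.310 2.6; 0.275 3.3; 0.240 4.2; 0.234 2.8; 0.228 3.4; 0.222 4.8; 0.216 3.4; 0.210 3.0; 0.204 3.9; 0.198 2.8; 0.192 4.1; 0.186 4.4; 0.180 3.5; 0.174 5.2; 0.168 8.2; 0.162 7.2; 0.156 7.9; 0.150 7.6; 0.144 9.4; 0.138 9.5; 0.132 10.5; 0.126 11.4; 0.120 11.7; 0.114 12.3; 0.108 12.6; 0.102 12.0; 0.096 12.6; 0.090 12.8; 0.084 13.6; 0.078 11.2; 0.072 10.6; [ 0.43522562 -0.08935002  0.12994464] 35.625
```

Force rose from about 4 N to a peak of 13.6 N at 0.084 rad and is now falling. I'll continue in small steps to feel for the click.

```bash
python3 - <<'E'
from h import *
th=.070;fm=99
while th>-.1:
    move_l(arc(th),v=.03); f=np.mean([(pause(.02),current_force()[2])[1] for _ in range(3)]); print(f"{th:.3f} {f:.1f}",end="; ")
    if f>fm+2.5: break
    fm=min(fm,f); th-=.004
print(current_tool_pos(),current_time())
E
```

```text
0.070 11.6; 0.066 11.4; 0.062 10.0; 0.058 9.1; 0.054 8.8; 0.050 8.6; 0.046 7.9; 0.042 7.3; 0.038 6.3; 0.034 5.4; 0.030 4.8; 0.026 4.7; 0.022 7.8; [ 0.43396929 -0.08942561  0.11761097] 39.525
```

The force fell to 4.7 N, then jumped to 7.8 N: that is the click. I'll go 1.5 mm further to be sure, then let go slowly.

```bash
python3 - <<'E'
from h import *
for th in(.019,.016):
    move_l(arc(th),v=.02); pause(.1); print(th,current_force()[2])
for th in(.022,.03,.04,.055,.07):
    move_l(arc(th),v=.03); pause(.05); print(th,round(current_force()[2],1),end="; ")
p=np.array(current_tool_pos()); move_l([p[0],p[1],.30],v=.2)
move_l(clamp(-.08,.2,.33),v=.3)
im,cam=shot("top","t9"); im2,_=shot("scene")
a=cv2.resize(im[130:250,260:400],None,fx=2.8,fy=2.8,interpolation=3);b=cv2.resize(im2[140:280,240:380],None,fx=2.8,fy=2.8,interpolation=3)
b=cv2.resize(b,(a.shape[1],a.shape[0]))
cv2.imwrite("pics/end.png",np.hstack([a,b])[...,::-1])
print(current_force(),current_time())
for c in blobs(mask(im,22,35),8)[:4]: print("y",c[:,0].mean(0),rect(cam,c,.06))
for c in blobs(mask(im,4,14),100)[:5]: print("o",c[:,0].mean(0),rect(cam,c,.12))
E
```

```text
0.019 7.4200291099486195
0.016 8.9699728862556
0.022 6.7; 0.03 -0.3; 0.04 -1.2; 0.055 0.0; 0.07 0.4; [ 0.34755971  0.21762654 -0.41790359] 43.6917
y [326.82258065 195.12903226] ((545.2978515625, -41.88591003417969), (39.50253677368164, 61.29235076904297), 4.403148651123047)
y [354.08 193.02] ((549.4053344726562, -125.59172821044922), (44.94533157348633, 39.19123840332031), 89.17237854003906)
y [357.875  212.5625] ((491.6667175292969, -134.82290649414062), (19.952144622802734, 12.056327819824219), 25.12249755859375)
o [293.25858065 223.87483871] ((479.996337890625, -9.17327880859375), (1447.6380615234375, 1049.306884765625), 89.93902587890625)
o [193.75409836 261.6010929 ] ((347.7655029296875, 332.8575744628906), (156.11953735351562, 121.67484283447266), 8.518523216247559)
```

View pics/end.png

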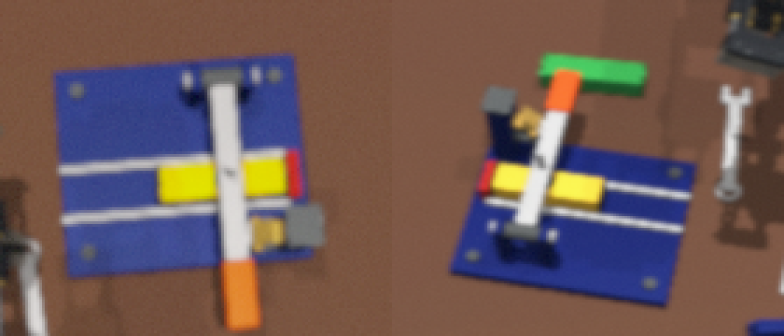

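The lever stays down on its own: the force went to zero at 0.03 rad and the grip now sits at crop (240,295), well out from the hinge. The section is against the red stop at crop (290,172). I'm handing it in.

```bash
python3 -c "
from rig import *
pause(.3);print(hand_in())"
```

```text
the job is handed in; nothing more can be done
None
```

The job is handed in: the yellow section is home against the red stop, the catch clicked and holds the lever down on its own with the arm clear of it, and the arm went nowhere near the other bench items; the rig gave no verdict.

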